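# Clamp the sharpening stone in its spring-gate holder

### The job

Slide open the lid of the clear storage box and take out the sharpening stone. With the stone's end push the red spring gate of the holder open, lay the stone down flat, same face up, between the gate and the low steel stop and let go, so that the gate springs back and holds it lengthwise against the stop. Only then slide the box lid fully shut again, and leave everything else where it stands.

Things in the scene. Friction and masses are not known exactly. Their poses are not given: they have to be found in the camera images.
- storage_box: Fixed clear box, 210 x 160 mm outside (its x by y), 62 mm high, 5 mm walls; origin: centre of its underside. White grooved lid rails along y at both x ends, top 80 mm above the table, run on 100 mm past the +y side. Inside, a blue rest 120 x 30 mm, centred at y = -8 mm, top 26 mm above the table, carries the stone. Box stands left or right of the robot, the holder on the other side.
- lid (a joint): Sliding clear lid of the box (m): 0 shut, grows as it slides towards box +y, to 0.135 fully open, where it leaves 132 mm of the box mouth free (from box y -75 to +57 mm). About 1.2 N of friction, no spring; stays where left. It may start up to 30 mm ajar.
- lid_grip (a point): Point to pinch on the lid's upright blue fin, 92 mm above the table, half-way along. The fin is 12 mm thick (box y), 50 mm long (box x), from the lid plate's top at 72 mm to 106 mm above the table; at box y = +62 mm when shut. Axes as the box.
- stone_center (a point): Centre (half-way up) of the loose sharpening stone, a block 150 mm long (its x), 42 mm wide (y), 32 mm high (z), whitish below and dark green on top, about 0.36 kg. It starts flat inside the box on the rest, its length about along box x.
- holder: Fixed stone holder, origin at table level. Black rubber base 245 x 90 x 8 mm; on it a wooden spine 30 mm wide (holder y) whose top, the bed, is 24 mm above the table, so the stone overhangs it 6 mm each side. At the -x end a fixed steel stop, 50 mm wide, face at holder x = -85 mm, 10 mm higher than the bed. At the +x end the red spring gate.
- seat (a point): Point on the bed (24 mm above the table) midway under the clamped stone: holder x = -10 mm, y = 0. The clamped stone's centre lies 16 mm above it. Axes as the holder.
- gate (a joint): Spring gate of the holder (m): 0 at rest, grows as it is pushed along holder +x, to 0.045 at the end of its travel; reads about 0.022 when the stone is clamped. The spring always pushes it back towards the stop: 6 N at 0, 9 N clamped, 13 N at the end.
- gate_face (a point): Stop-side point of the gate's free-turning white roller (24 mm diameter, 52 mm wide, axis along holder y, 22 mm above the bed). Moves with the gate; at rest 128 mm from the stop's face, 22 mm less than the stone's length. A stone held level with its underside 12 to 18 mm above the bed clears the stop and meets the roller with its end. Axes as the holder.
- rolling_mat: Fixed rolled bamboo mat, bystander, 200 mm along its y, 48 mm diameter; origin on the table under its middle.
- tongs: Loose stainless tongs, bystander, 205 mm along their x, 45 mm wide, 12 mm high, lying between box and holder; origin at the underside.
- plate: Loose aluminium plate, bystander, 180 mm diameter, on the teak board at the back; origin at the underside.
- bowl_a: Loose blue bowl, bystander, 120 mm diameter, 55 mm high, on the board; origin at the underside.
- bowl_b: The other blue bowl, bystander, same size, on the board; origin at the underside.
- chilli_jar: Loose amber jar, bystander, 60 mm diameter, 90 mm high; origin at the underside.
- sauce_bottle: Loose amber bottle, bystander, 60 mm diameter, 200 mm high; origin at the underside.

How it is judged:
By the outcome, as a careful person would: the job done as asked, in the order asked, and still so for the second after the job is handed in, with the robot touching nothing.
It also fails if it takes over 72 s, if anything falls off the work surface, if the arm or the gripper's body presses on something with over 40 N, if the wrist force passes 120 N, or if a joint passes its speed limit or range.

### The arm

A 6-joint arm with a two-finger parallel gripper is mounted at the origin on the work surface. World frame = base frame: x ahead of the robot, y to its left, z up, the work surface at z = 0. Lengths are in mm, angles in rad, forces in N, time in s.
With the tool pointing down it reaches from about 275 to 750 mm from the base axis. Payload 10.2 kg.
Tool frame: the origin (TCP) lies at the very end of the fingers, on their centre line; the grasp point (between the pads) lies ctrl.grip_depth behind it (ctrl.grip_depth is the distance from the TCP to the grasp point, in mm); z points along the fingers, y is the direction in which the jaws open and shut (so a half turn about z gives the same grasp; the last joint's range is limited). The gripper opens to 85 mm and grips with 20 to 120 N. Pads are 22 mm wide; open, the fingers measure 114 mm over their backs; the gripper's body (76 mm by 85 mm) begins 54 mm behind the grasp point. The pads swing forward as they close: fully open they stand 13 mm farther back than shut.
Start: joints at [-1.447, 0.313, 1.498, -0, 1.331, -0.223], TCP at [178.43, -493.755, 231.294] pointing down, gripper open.
Joint ranges: [-2.94, 2.94], [-0.97, 2.17], [0.19, 2.56], [-1.23, 4.37], [0.02, 3.11], [-2.88, 2.88]. Speed limits (rad/s): [2.39, 2.39, 3.01, 3.14, 3.14, 3.14].

### API

Orientations are given as a unit quaternion [w, x, y, z].
In Python, from rig import telemetry, eyes, ctrl, nets gives the robot as it stands. The module is installed in compiled form; this text tells all that it offers.
- The arm moves only by the tool drive_tool, never from a script. Its argument "series" is text: rows parted by semicolons, each of 7 numbers parted by spaces: the shift along the tool's x, y, z normalised to -1 to 1, where 1 is 0.12 m, then the turn, a rotation vector about the tool's x, y, z normalised to -1 to 1, where 1 is 0.5 rad, then the opening, from 0 (shut) to 1 (fully open). In form: tx ty tz wx wy wz hand; .... A call has 1 to 20 rows; each row is the pose to reach, as a shift and turn from the pose measured when the call began, along the tool's axes at that moment; what a row does not reach only later rows make up. A row lasts 1/10 s, in which the tool goes at most 50 mm and 8.59 degrees, less where a joint would pass 70% of its speed; a pose out of reach is approached as far as the arm can. A call with a number of a shift or a turn outside -1 to 1 is refused whole. A call with a gripper value outside its range is refused whole. The fingers move at their own pace and stop on an object; "newtons" is the grip in N (left out, the last holds). Time passes only in rows, so rows that repeat a pose let the fingers close. It gives the time, the measured TCP pose, the force and the opening at its end, in the units of the state.
- telemetry.sense(): the state, without advancing time (a new reading comes with each control period).
- eyes.capture(name): name is "scene" or "top"; returns a dict with "frame" (400x640x3 uint8, red, green, blue), "fx", "fy", "cx", "cy" (pixels), "view" (4x4, takes a point from world to camera coordinates). Camera axes: x right, y up, looking along -z (the intrinsics and any distortion apply to the point x, -y, -z); pixel columns grow to the right and rows downward; lengths in mm; the calibration is good to about 2 mm. A picture is of the moment at which its call begins. There is no depth.
- ctrl.finish_job(): hands the job in, once; it reports no verdict.
Trained networks look in a picture, given as the dict that the camera call returned (one of the last four; its "shot" number tells which), for a name from the list of things; names that differ only in an ending like _2 or _b are one class to them, and where a whole thing is asked for, a point or a joint stands for the part that bears it (a point fixed in the world has none). Each returns a list of dicts, best first, with "confidence" (0 to 1); they miss things now and then, are a little off and sometimes report something else, mostly with a low value. They report only what shows in the picture. A call takes as long as a camera call.
- nets.spot_in(name, picture): "rect" ([left, top, right, bottom] in pixels, round what is visible of it).
The state is a dict: "time_s": time; "joints": joint angles; "dq": joint speeds; "tau": joint torques, N m; "eef_pos": TCP position; "ee_rot": TCP orientation; "force": force on the tool from outside, world axes, zero at the start; "wrist_torque": the same for the moment, N m; "grip_width": opening from 0.0 (shut) to 1.0 (fully open).
Only numpy, scipy, OpenCV 4.12 (cv2) and the standard library are available. Lean on these libraries where they do the work, as an engineer would, in place of code of your own. Each camera call takes 0.05 s, during which the arm holds its last target. There are 200 camera calls.

## Working session

There is one attempt and no reset: what is moved stays moved. The work goes in short steps, Python scripts to look and compute and a tool call to move; the robot and the scene stay as the last step left them, time stands still between calls to the robot, and variables do not carry over. Pictures are saved under pics/ and viewed, about 8 in all and at most 12, crops included, and the job is handed in when it is done.

Besides the shell and the picture viewer there is one more tool, called after "Emit:" in YAML: its name, and indented under it one key for each argument. drive_tool: Moves the arm, as the interface text tells. Scaled input: -1 to 1 covers 0.12 m each way for a shift and 0.5 rad each way for a turn. Its arguments: {"type":"object","properties":{"series":{"type":"string"},"newtons":{"type":"number"}},"required":["series"]}

```bash
mkdir -p pics; cat > h.py <<'E'
import numpy as np, cv2
from rig import telemetry, eyes, ctrl, nets
from scipy.spatial.transform import Rotation as R
def proj(c,P):
    P=np.atleast_2d(P); q=(c["view"]@np.c_[P,np.ones(len(P))].T).T
    return np.c_[c["cx"]+c["fx"]*q[:,0]/-q[:,2], c["cy"]-c["fy"]*q[:,1]/-q[:,2]]
def back(c,uv,z):
    u,v=uv; V=np.array(c["view"]); d=np.array([(u-c["cx"])/c["fx"],-(v-c["cy"])/c["fy"],-1])
    Rm=V[:3,:3]; o=-Rm.T@V[:3,3]; w=Rm.T@d; return o+w*(z-o[2])/w[2]
def save(c,name,crop=None,s=1):
    f=c["frame"][:,:,::-1]
    if crop: f=f[crop[1]:crop[3],crop[0]:crop[2]]
    cv2.imwrite("pics/"+name,cv2.resize(f,None,fx=s,fy=s,interpolation=cv2.INTER_CUBIC))
E
python3 - <<'E'
from h import *
print(ctrl.grip_depth, [k for k in eyes.capture("top")])
t=eyes.capture("top"); s=eyes.capture("scene")
for n,c in (("top",t),("scene",s)):
    save(c,n+"0.png",s=1.25); print(n,c["fx"],c["cx"],c["cy"],np.round(c["view"],3).tolist())
    for k in ["storage_box","lid","lid_grip","stone_center","holder","gate","gate_face","tongs","rolling_mat","sauce_bottle","chilli_jar"]:
        print(k,[(np.round(d["rect"]).tolist(),round(d["confidence"],2)) for d in nets.spot_in(k,c)[:2]])
print(telemetry.sense())
E
```

```text
18.700000000000003 ['frame', 'fx', 'fy', 'cx', 'cy', 'view', 'shot']
top 496.1769343471953 320.45774658548066 195.30732002175958 [[-0.023, -1.0, -0.019, 33.207], [0.982, -0.026, 0.186, -612.819], [-0.187, -0.014, 0.982, -1456.479], [0.0, 0.0, 0.0, 1.0]]
storage_box [([320.0, 195.0, 412.0, 278.0], 0.85)]
lid [([353.0, 202.0, 406.0, 271.0], 0.56)]
lid_grip [([354.0, 200.0, 409.0, 272.0], 0.77), ([252.0, 122.0, 292.0, 160.0], 0.2)]
stone_center []
holder [([240.0, 198.0, 287.0, 280.0], 0.63)]
gate [([248.0, 212.0, 272.0, 231.0], 0.8), ([299.0, 128.0, 336.0, 163.0], 0.61)]
gate_face [([243.0, 214.0, 270.0, 230.0], 0.67)]
tongs [([320.0, 204.0, 336.0, 266.0], 0.7)]
rolling_mat [([123.0, 224.0, 192.0, 245.0], 0.91)]
sauce_bottle [([469.0, 172.0, 507.0, 202.0], 0.88)]
chilli_jar [([462.0, 256.0, 488.0, 272.0], 0.92)]
scene 433.4482756001595 319.4206691874015 200.2381082537736 [[-0.868, 0.496, 0.016, 544.021], [-0.373, -0.672, 0.64, 173.629], [0.328, 0.55, 0.768, -1601.5], [0.0, 0.0, 0.0, 1.0]]
storage_box [([261.0, 215.0, 302.0, 251.0], 0.44)]
lid [([300.0, 140.0, 374.0, 180.0], 0.57)]
lid_
[... 545 characters left out ...]
{'time_s': 1.25, 'joints': array([-1.44743111e+00,  3.12930733e-01,  1.49771435e+00,  7.19760316e-06,
        1.33100337e+00, -2.23413553e-01]), 'dq': array([-6.71288503e-04,  5.51618138e-04, -9.94752895e-05, -2.45906688e-04,
        2.84057086e-04, -1.39849780e-03]), 'tau': array([ 2.59184817e-04, -4.12165368e+01, -2.59898973e+01, -1.42096287e-04,
        5.31503902e-04,  2.94990605e-05]), 'eef_pos': array([ 178.41550155, -493.75483643,  231.27303437]), 'ee_rot': array([-2.76878850e-05,  9.85005830e-01,  1.72521055e-01,  4.88640426e-06]), 'force': array([ 1.03208648, -0.46896523,  0.01682414]), 'wrist_torque': array([-0.04571646, -0.05949525, -0.02094018]), 'grip_width': 0.9990279540429419}
```

View pics/top0.png

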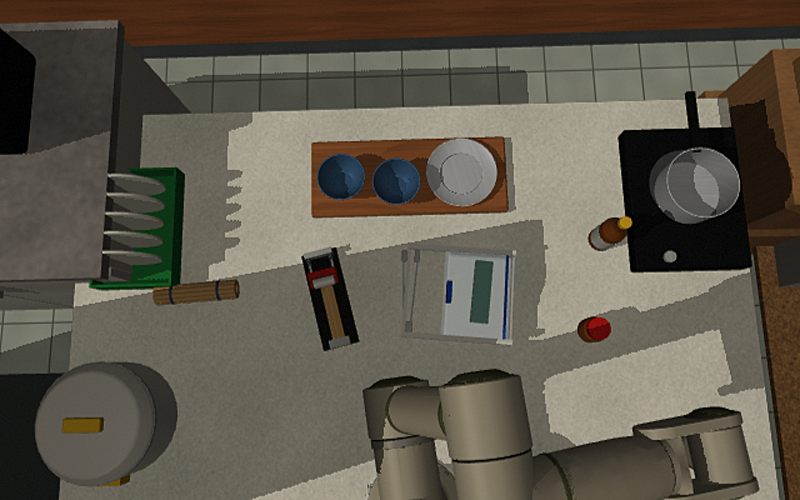

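View pics/scene0.png

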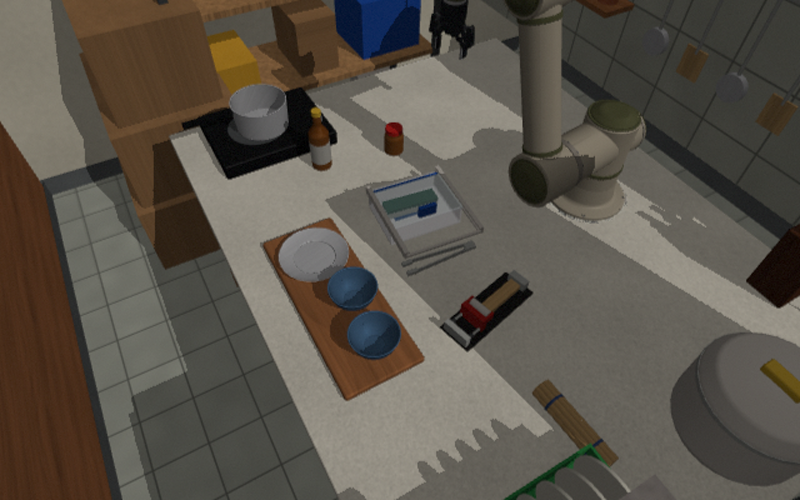

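The top view shows the box on the robot's right with its rails running to the left, so box +y is about world +y. The fin is at (449,291), the stone at (481,292), and the holder at (330,298) with its gate end farther from the robot. I'll measure by colour and overlay a model to check it.

```bash
python3 - <<'E'
from h import *
for n,roi in (("top",(230,190,425,285)),("scene",(285,125,440,290))):
    c=eyes.capture(n); x0,y0,x1,y1=roi
    f=c["frame"][y0:y1,x0:x1]; f=cv2.resize(f,None,fx=4,fy=4,interpolation=cv2.INTER_CUBIC); 
    h=cv2.cvtColor(f,cv2.COLOR_RGB2HSV)
    H,S,V=[h[...,i].astype(int) for i in range(3)]
    rng={"blue":(H>105)&(H<130)&(S>130),"green":(H>60)&(H<100)&(S>50)&(V<140),"red":((H<8)|(H>172))&(S>150),"wood":(H>8)&(H<22)&(S>75)&(V>70)}
    for k,m in rng.items():
        N,L,st,ce=cv2.connectedComponentsWithStats(m.astype(np.uint8))
        for i in range(1,N):
            if st[i,4]>120:
                r=cv2.minAreaRect(np.argwhere(L==i)[:,::-1].astype(np.float32))
                b=cv2.boxPoints(r)/4+[x0-.375,y0-.375]
                z={"blue":106,"green":58,"red":60,"wood":24}[k]
                print(n,k,st[i,4]/16,"uv",np.round(b.mean(0),1),"corners@z",z,[np.round(back(c,p,z)[:2]).tolist() for p in b],"cen",np.round(back(c,b.mean(0),z)[:2],1))
    save(c,n+"1.png",roi,4 if n=="top" else 3.5)
E
```

```text
top blue 121.125 uv [404.2 237.2] corners@z 106 [[379.0, -210.0], [572.0, -228.0], [572.0, -235.0], [379.0, -216.0]] cen [ 474.3 -222.3]
top blue 67.875 uv [358.9 232.9] corners@z 106 [[465.0, -83.0], [516.0, -88.0], [515.0, -100.0], [464.0, -95.0]] cen [490.  -91.6]
top green 680.0625 uv [385.  232.9] corners@z 58 [[422.0, -142.0], [571.0, -162.0], [566.0, -204.0], [418.0, -184.0]] cen [ 493.6 -172.8]
top green 8.25 uv [255.3 214.1] corners@z 58 [[560.0, 229.0], [565.0, 207.0], [561.0, 206.0], [556.0, 228.0]] cen [560.6 217.5]
top green 7.5625 uv [271. 222.] corners@z 58 [[545.0, 174.0], [546.0, 168.0], [525.0, 166.0], [525.0, 172.0]] cen [535.1 169.8]
top red 194.0625 uv [258.1 221.8] corners@z 60 [[550.0, 251.0], [567.0, 178.0], [523.0, 166.0], [505.0, 239.0]] cen [536.4 208.5]
top wood 403.4375 uv [265.7 249.2] corners@z 24 [[518.0, 221.0], [525.0, 190.0], [395.0, 161.0], [389.0, 191.0]] cen [456.3 190.4]
scene blue 13.25 uv [343.2 139.8] corners@z 106 [[451.0, -191.0], [405.0, -188.0], [407.0, -181.0], [453.0, -184.0]] cen [ 428.9 -185.7]
scene blue 117.375 uv [341.3 167.2] corners@z 106 [[526.0, -97.0], [469.0, -93.0], [480.0, -59.0], [536.0, -63.0]] cen [502.9 -78. ]
scene green 395.375 uv [327.6 160.7] corners@z 58 [[569.0, -200.0], [414.0, -178.0], [433.0, -130.0], [584.0, -153.0]] cen [ 500.9 -165.4]
scene red 317.375 uv [380.  250.6] corners@z 60 [[597.0, 201.0], [535.0, 171.0], [513.0, 248.0], [574.0, 275.0]] cen [554.8 224.2]
scene wood 28.1875 uv [287.5 209.4] corners@z 24 [[706.0, -88.0], [690.0, -79.0], [707.0, -46.0], [723.0, -55.0]] cen [706.6 -67.1]
scene wood 283.625 uv [400.3 235.6] corners@z 24 [[508.0, 190.0], [393.0, 163.0], [394.0, 195.0], [507.0, 221.0]] cen [451.5 192.5]
scene wood 761.4375 uv [311.8 260.1] corners@z 24 [[753.0, 4.0], [607.0, 85.0], [711.0, 257.0], [843.0, 183.0]] cen [731.2 136.6]
```

View pics/top1.png

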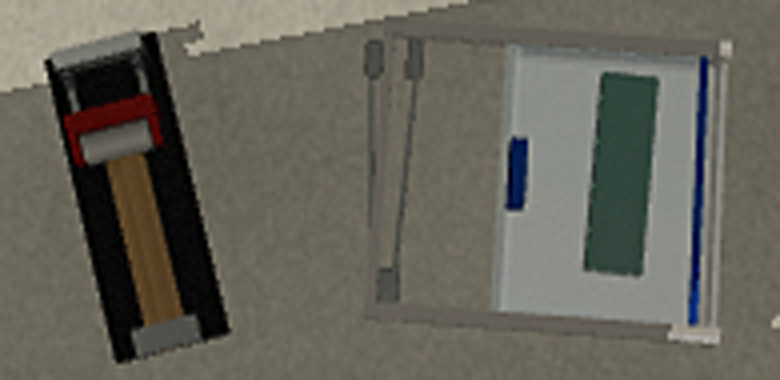

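View pics/scene1.png

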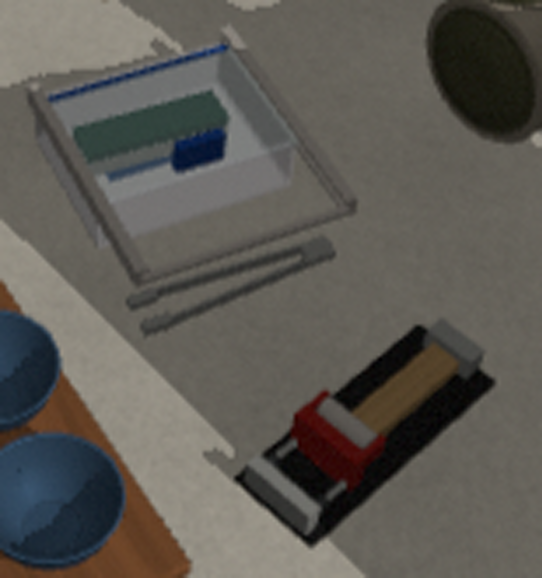

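The crops show the fin at top-crop (517,173), the stone at (622,173), and the holder axis running from the stop at (165,335) to the gate at (115,120). Box yaw is about -5.5°, holder yaw about 13°, and the lid is about 11 mm ajar. Next I'll refine the fin from both views and plan the moves.

```bash
cat >> h.py <<'E'
def state():
    s=telemetry.sense(); r=R.from_quat(np.r_[s["ee_rot"][1:],s["ee_rot"][0]]).as_matrix(); return s,np.array(s["eef_pos"]),r
def go(x,y,z,deg):
    s,p,r=state(); a=np.radians(deg); T=np.array([[np.cos(a),np.sin(a),0],[np.sin(a),-np.cos(a),0],[0,0,-1]])
    sh=r.T@(np.array([x,y,z])-p)/120; tu=R.from_matrix(r.T@T).as_rotvec()/.5
    print("go",(x,y,z,deg),"shift",np.round(sh,3),"turn",np.round(tu,3))
def say():
    s,p,r=state(); print(round(s["time_s"],2),"tcp",np.round(p,1),"phi",round(np.degrees(np.arctan2(r[1,0],r[0,0])),1),"tilt",round(np.degrees(np.arccos(-r[2,2])),2),"F",np.round(s["force"],1),"grip",round(s["grip_width"],3),"q",np.round(s["joints"],2))
E
python3 - <<'E'
from h import *
from scipy.optimize import least_squares
C={n:eyes.capture(n) for n in("top","scene")}
obs={"top":[358.9,232.9],"scene":[341.3,167.2]}
def res(p,off=0):
    a=np.radians(-5.6);P=[[p[0]+np.cos(a)*i-np.sin(a)*j,p[1]+np.sin(a)*i+np.cos(a)*j,z] for i in(-25,25) for j in(-6,6) for z in(72,106)]
    o=[]
    for n in C:
        h=cv2.convexHull(proj(C[n],P).astype(np.float32)); o+=[np.array(cv2.minAreaRect(h)[0])-obs[n]]
    return np.concatenate(o)
r=least_squares(res,[490,-95],diff_step=1e-3); print(r.x,r.fun)
go(490,-95,120,-5.6); say()
E
```

```text
[492.42670999 -92.42143521] [-0.08322754 -0.20213928  0.1574585  -0.27048035]
go (490, -95, 120, -5.6) shift [ 3.571 -2.242  0.927] turn [0.    0.    0.889]
1.45 tcp [ 178.4 -493.8  231.3] phi 19.9 tilt 0.0 F [0.4 0.5 0.2] grip 0.996 q [-1.45  0.31  1.5  -0.    1.33 -0.22]
```

Emit:
drive_tool:
  series: "0.3 -0.19 0 0 0 0.3 1;0.6 -0.38 0 0 0 0.6 1;1 -0.62 0 0 0 0.889 1;1 -0.62 0 0 0 0.889 1"

```text
time_s: 1.85
eef_pos: [268.0, -380.1, 231.6]
ee_rot: [-0.0, 0.999, -0.049, 0.0]
force: [0.1, -0.3, -0.5]
grip_width: 0.995
```

```bash
python3 - <<'E'
from h import *
say(); go(492.4,-92.4,130,-5.6)
E
```

```text
1.85 tcp [ 268.  -380.1  231.6] phi -5.7 tilt 0.04 F [ 0.1 -0.3 -0.5] grip 0.995 q [-1.21  0.18  1.67  0.    1.29  0.46]
go (492.4, -92.4, 130, -5.6) shift [ 1.624 -2.57   0.849] turn [-0.001 -0.001 -0.002]
```

Emit:
drive_tool:
  series: "0.25 -0.35 0 0 0 0 1;0.5 -0.7 0 0 0 0 1;0.6 -0.95 0 0 0 0 1;0.6 -0.95 0 0 0 0 1"

```text
time_s: 2.25
eef_pos: [352.4, -271.0, 231.9]
ee_rot: [-0.0, 0.999, -0.047, 0.001]
force: [0.2, -0.3, -0.7]
grip_width: 0.997
```

Emit:
drive_tool:
  series: "0.25 -0.35 0 0 0 0 1;0.5 -0.7 0.1 0 0 0 1;0.6 -0.95 0.2 0 0 0 1;0.6 -0.95 0.2 0 0 0 1"

```text
time_s: 2.65
eef_pos: [435.5, -161.6, 206.6]
ee_rot: [-0.001, 0.999, -0.044, -0.0]
force: [-1.1, -0.7, 0.2]
grip_width: 1.0
```

```bash
python3 - <<'E'
from h import *
say(); go(492.4,-92.4,120,-5.6)
E
```

```text
2.65 tcp [ 435.5 -161.6  206.6] phi -5.1 tilt 0.16 F [-1.1 -0.7  0.2] grip 1.0 q [-0.61  0.2   1.71  0.    1.23  1.05]
go (492.4, -92.4, 120, -5.6) shift [ 0.422 -0.614  0.722] turn [-0.005  0.002  0.019]
```

Emit:
drive_tool:
  series: "0.2 -0.3 0.1 0 0 0 1;0.42 -0.61 0.4 0 0 0.02 1;0.42 -0.61 0.72 0 0 0.02 1;0.42 -0.61 0.72 0 0 0.02 1;0.42 -0.61 0.72 0 0 0.02 1"

```text
time_s: 3.15
eef_pos: [492.0, -94.3, 121.2]
ee_rot: [-0.001, 0.999, -0.049, -0.001]
force: [0.1, -0.4, 0.4]
grip_width: 0.997
```

```bash
python3 - <<'E'
from h import *
say(); go(492.4,-92.4,77,-5.6)
c=eyes.capture("scene"); save(c,"fin.png",(270,60,430,200),4)
E
```

```text
3.15 tcp [492.  -94.3 121.2] phi -5.7 tilt 0.15 F [ 0.1 -0.4  0.4] grip 0.997 q [-0.42  0.38  1.71  0.    1.05  1.24]
go (492.4, -92.4, 77, -5.6) shift [ 0.002 -0.015  0.368] turn [-0.005  0.003 -0.002]
```

View pics/fin.png

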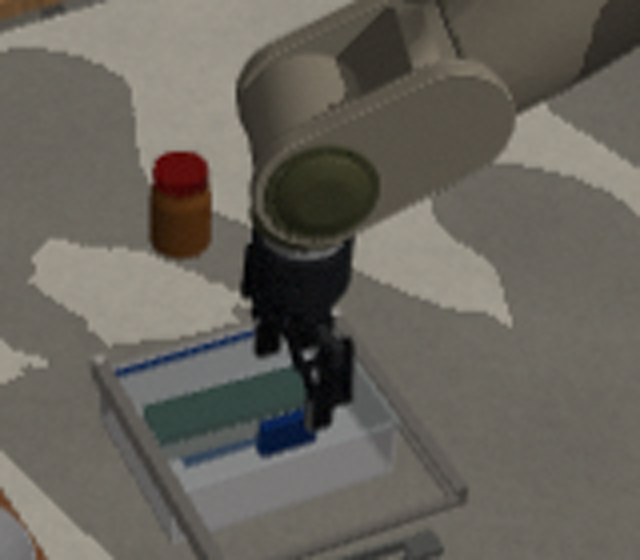

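The fingers are above the fin (crop (287,432)), one on each side, as planned. I'll go down and pinch it.

Emit:
drive_tool:
  series: "0 -0.01 0.2 0 0 0 1;0 -0.01 0.36 0 0 0 1;0 -0.01 0.36 0 0 0 1;0 -0.01 0.36 0 0 0 0;0 -0.01 0.36 0 0 0 0;0 -0.01 0.36 0 0 0 0;0 -0.01 0.36 0 0 0 0;0 -0.01 0.36 0 0 0 0;0 -0.01 0.36 0 0 0 0;0 -0.01 0.36 0 0 0 0"
  newtons: 30

```text
time_s: 4.2
eef_pos: [492.9, -93.4, 79.4]
ee_rot: [-0.001, 0.999, -0.05, 0.001]
force: [-1.6, 0.4, 4.7]
grip_width: 0.136
```

Emit:
drive_tool:
  series: "0 -0.1 -0.02 0 0 0 0;0 -0.2 -0.02 0 0 0 0;0 -0.3 -0.02 0 0 0 0;0 -0.4 -0.02 0 0 0 0;0 -0.5 -0.02 0 0 0 0;0 -0.6 -0.02 0 0 0 0;0 -0.7 -0.02 0 0 0 0;0 -0.8 -0.02 0 0 0 0;0 -0.9 -0.02 0 0 0 0;0 -0.95 -0.02 0 0 0 0;0 -0.95 -0.02 0 0 0 0"

```text
time_s: 5.3
eef_pos: [503.8, 21.4, 79.8]
ee_rot: [-0.001, 0.999, -0.049, 0.0]
force: [8.8, -0.4, -21.6]
grip_width: 0.133
```

```bash
python3 -c "
from h import *
say()"
```

```text
5.3 tcp [503.8  21.4  79.8] phi -5.6 tilt 0.11 F [  8.8  -0.4 -21.6] grip 0.133 q [-0.19  0.45  1.74  0.    0.95  1.48]
```

Emit:
drive_tool:
  series: "0.005 -0.02 0.015 0 0 0 0;0.005 -0.04 0.015 0 0 0 0;0.005 -0.06 0.015 0 0 0 0;0.005 -0.08 0.015 0 0 0 0;0.005 -0.08 0.015 0 0 0 0"

```text
time_s: 5.8
eef_pos: [504.9, 29.9, 79.3]
ee_rot: [0.001, 0.999, -0.049, -0.0]
force: [-11.0, -9.5, 17.7]
grip_width: 0.133
```

```bash
python3 -c "
from h import *
say()"
```

```text
5.8 tcp [504.9  29.9  79.3] phi -5.6 tilt 0.08 F [-11.   -9.5  17.7] grip 0.133 q [-0.17  0.45  1.74 -0.    0.95  1.5 ]
```

Emit:
drive_tool:
  series: "0 0 0 0 0 0 0.6;0 0 0 0 0 0 0.6;0 0 0 0 0 0 0.6;0 0 0 0 0 0 0.6;0 0 -0.3 0 0 0 0.6;0 0 -0.6 0 0 0 0.7;0 0.3 -0.8 0 0 0 0.8;0 0.6 -0.8 0 0 0 0.8;0 0.9 -0.8 0 0 0 0.8;0 0.9 -0.8 0 0 0 0.8"

```text
time_s: 6.8
eef_pos: [494.2, -80.5, 175.4]
ee_rot: [0.001, 0.999, -0.051, -0.0]
force: [0.8, 0.8, -0.7]
grip_width: 0.804
```

```bash
python3 - <<'E'
from h import *
say(); go(493.6,-172.8,110,-7.6)
c=eyes.capture("top"); save(c,"t2.png",(230,190,425,285),4)
x0,y0=230,190; f=cv2.resize(c["frame"][190:285,230:425],None,fx=4,fy=4,interpolation=cv2.INTER_CUBIC)
H,S,V=[cv2.cvtColor(f,cv2.COLOR_RGB2HSV)[...,i].astype(int) for i in range(3)]
for k,m,z in(("green",(H>60)&(H<100)&(S>50)&(V<140),58),("blue",(H>105)&(H<130)&(S>130),106)):
    N,L,st,ce=cv2.connectedComponentsWithStats(m.astype(np.uint8))
    for i in range(1,N):
        if st[i,4]>500:
            b=cv2.boxPoints(cv2.minAreaRect(np.argwhere(L==i)[:,::-1].astype(np.float32)))/4+[x0-.375,y0-.375]
            print(k,[np.round(back(c,p,z)[:2]).tolist() for p in b],np.round(back(c,b.mean(0),z)[:2],1))
E
```

```text
6.8 tcp [494.2 -80.5 175.4] phi -5.8 tilt 0.11 F [ 0.8  0.8 -0.7] grip 0.804 q [-0.39  0.31  1.65 -0.    1.18  1.28]
go (493.6, -172.8, 110, -7.6) shift [0.073 0.764 0.546] turn [0.004 0.001 0.062]
green [[422.0, -149.0], [516.0, -161.0], [512.0, -197.0], [418.0, -184.0]] [ 466.4 -172.8]
blue [[476.0, 38.0], [527.0, 33.0], [526.0, 21.0], [475.0, 25.0]] [501.   29.3]
```

View pics/t2.png

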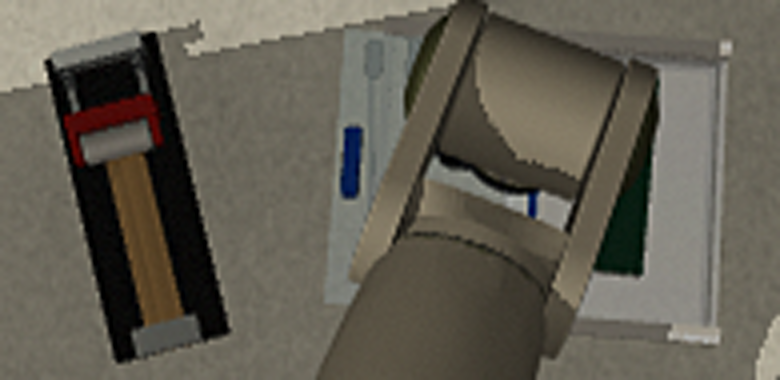

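The lid is open (fin now at crop (351,162)) and the stone lies where it was. Next comes the stone grasp.

Emit:
drive_tool:
  series: "0.03 0.3 0.05 0 0 0.06 0.8;0.07 0.6 0.1 0 0 0.06 0.8;0.07 0.764 0.3 0 0 0.06 0.8;0.07 0.764 0.5 0 0 0.06 0.8;0.07 0.764 0.5 0 0 0.06 0.8;0.07 0.764 0.5 0 0 0.06 0.8"

```text
time_s: 7.45
eef_pos: [493.7, -170.0, 115.8]
ee_rot: [0.0, 0.998, -0.065, -0.001]
force: [0.5, 0.8, 0.5]
grip_width: 0.8
```

```bash
python3 - <<'E'
from h import *
say(); go(493.6,-172.8,26,-7.6)
E
```

```text
7.45 tcp [ 493.7 -170.   115.8] phi -7.4 tilt 0.08 F [0.5 0.8 0.5] grip 0.8 q [-0.56  0.43  1.66 -0.    1.06  1.15]
go (493.6, -172.8, 26, -7.6) shift [0.003 0.023 0.748] turn [0.001 0.002 0.006]
```

Emit:
drive_tool:
  series: "0 0.023 0.2 0 0 0 0.8;0 0.023 0.4 0 0 0 0.8;0 0.023 0.55 0 0 0 0.8;0 0.023 0.68 0 0 0 0.8;0 0.023 0.73 0 0 0 0.8;0 0.023 0.73 0 0 0 0.8"
  newtons: 70

```text
time_s: 8.05
eef_pos: [493.7, -172.4, 28.7]
ee_rot: [0.0, 0.998, -0.064, -0.0]
force: [-0.1, -0.5, 0.3]
grip_width: 0.797
```

Emit:
drive_tool:
  series: "0 0 0 0 0 0 0;0 0 0 0 0 0 0;0 0 0 0 0 0 0;0 0 0 0 0 0 0;0 0 0 0 0 0 0;0 0 0 0 0 0 0;0 0 0 0 0 0 0;0 0 0 0 0 0 0"
  newtons: 70

```text
time_s: 8.85
eef_pos: [494.5, -172.8, 30.2]
ee_rot: [0.001, 0.998, -0.064, 0.001]
force: [-0.3, 0.5, 6.6]
grip_width: 0.477
```

```bash
python3 - <<'E'
from h import *
say(); go(493.6,-172.8,150,-7.6)
E
```

```text
8.85 tcp [ 494.5 -172.8   30.2] phi -7.4 tilt 0.14 F [-0.3  0.5  6.6] grip 0.477 q [-0.56  0.56  1.72 -0.    0.86  1.14]
go (493.6, -172.8, 150, -7.6) shift [-0.005  0.003 -0.998] turn [ 0.004 -0.003  0.008]
```

Emit:
drive_tool:
  series: "0 0 -0.1 0 0 0 0;0 0 -0.3 0 0 0 0;0 0 -0.55 0 0 0 0;0 0 -0.8 0 0 0 0;0 0 -1 0 0 0 0;0 0 -1 0 0 0 0;0 0 -1 0 0 0 0"
  newtons: 100

```text
time_s: 9.55
eef_pos: [493.9, -172.3, 149.8]
ee_rot: [0.001, 0.998, -0.064, 0.001]
force: [-0.4, -0.4, -4.3]
grip_width: 0.473
```

```bash
python3 - <<'E'
from h import *
say(); go(465-36*.975,193-36*.223,150,12.9)
c=eyes.capture("scene"); save(c,"s3.png",(270,60,430,200),4)
E
```

```text
9.55 tcp [ 493.9 -172.3  149.8] phi -7.4 tilt 0.12 F [-0.4 -0.4 -4.3] grip 0.473 q [-0.56  0.39  1.62 -0.    1.13  1.14]
go (429.9, 184.972, 150, 12.9) shift [-0.91  -2.885 -0.007] turn [ 0.004 -0.002 -0.707]
```

View pics/s3.png

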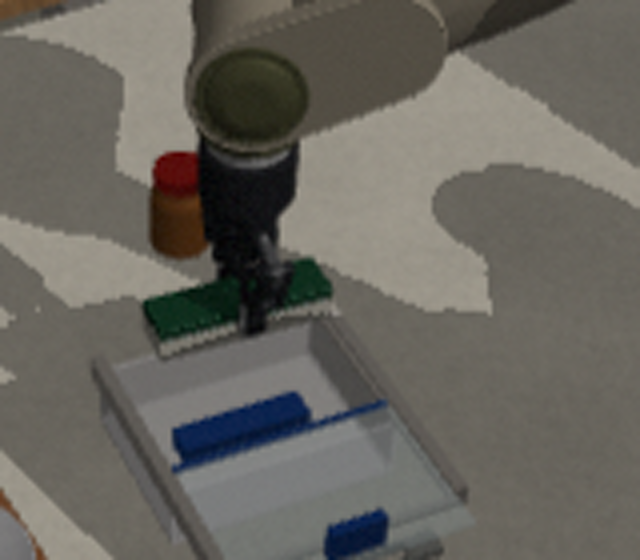

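The stone is held level by its middle (crop (250,310)), with the box empty below. Carrying it over to the holder now.

Emit:
drive_tool:
  series: "-0.08 -0.25 0 0 0 0 0;-0.16 -0.5 0 0 0 0 0;-0.24 -0.75 0 0 0 0 0;-0.3 -0.95 0 0 0 0 0;-0.3 -0.95 0 0 0 0 0"

```text
time_s: 10.1
eef_pos: [471.1, -51.8, 147.5]
ee_rot: [-0.0, 0.998, -0.063, -0.002]
force: [0.4, -0.2, -4.8]
grip_width: 0.473
```

Emit:
drive_tool:
  series: "-0.08 -0.25 0 0 0 0 0;-0.16 -0.5 0 0 0 -0.1 0;-0.24 -0.75 0 0 0 -0.2 0;-0.3 -0.95 0 0 0 -0.3 0;-0.3 -0.95 0 0 0 -0.3 0"

```text
time_s: 10.6
eef_pos: [448.7, 67.5, 146.6]
ee_rot: [-0.001, 1.0, 0.014, -0.003]
force: [0.1, 0.0, -3.3]
grip_width: 0.474
```

```bash
python3 - <<'E'
from h import *
say(); go(429.9,185,110,12.9)
E
```

```text
10.6 tcp [448.7  67.5 146.6] phi 1.6 tilt 0.37 F [ 0.1  0.  -3.3] grip 0.474 q [-0.11  0.25  1.82  0.    1.08  1.43]
go (429.9, 185, 110, 12.9) shift [-0.128 -0.982  0.308] turn [-0.005  0.012 -0.394]
```

Emit:
drive_tool:
  series: "-0.03 -0.25 0 0 0 -0.1 0;-0.06 -0.5 0.1 0 0 -0.2 0;-0.1 -0.75 0.2 0 0.01 -0.3 0;-0.13 -0.98 0.3 0 0.012 -0.394 0;-0.13 -0.98 0.3 0 0.012 -0.394 0;-0.13 -0.98 0.3 0 0.012 -0.394 0"

```text
time_s: 11.2
eef_pos: [429.7, 184.1, 110.1]
ee_rot: [-0.001, 0.994, 0.112, -0.001]
force: [-0.0, 0.1, -3.8]
grip_width: 0.476
```

```bash
python3 - <<'E'
from h import *
say(); go(429.9,185,44,12.9)
t=eyes.capture("top"); s=eyes.capture("scene")
a=cv2.resize(t["frame"][185:290,235:300],None,fx=5,fy=5,interpolation=cv2.INTER_CUBIC)
b=cv2.resize(s["frame"][180:285,340:430],None,fx=5,fy=5,interpolation=cv2.INTER_CUBIC)
cv2.imwrite("pics/h1.png",np.hstack([a,b])[:,:,::-1])
E
```

```text
11.2 tcp [429.7 184.1 110.1] phi 12.9 tilt 0.14 F [-0.   0.1 -3.8] grip 0.476 q [0.15 0.33 1.82 0.   0.99 1.5 ]
go (429.9, 185, 44, 12.9) shift [ 0.004 -0.005  0.551] turn [-0.004  0.003 -0.001]
```

View pics/h1.png

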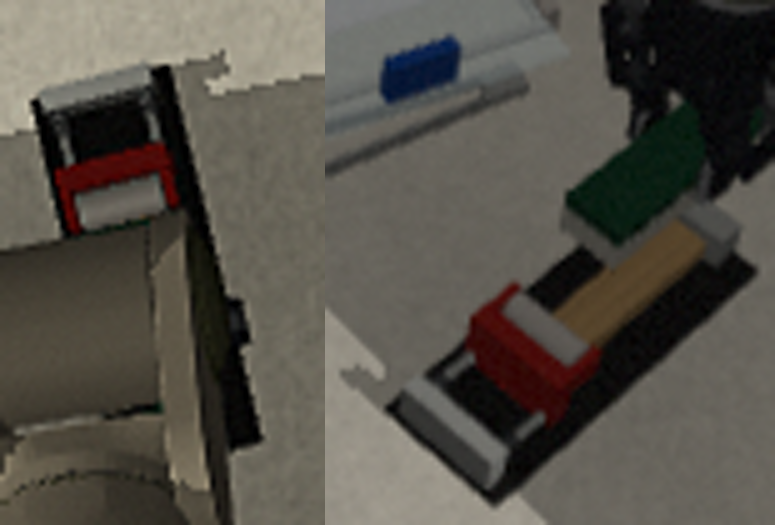

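The stone sits over the holder axis, parallel to the spine and short of the roller. I'll lower it to about 15 mm above the bed and push forward.

Emit:
drive_tool:
  series: "0 -0.005 0.15 0 0 0 0;0 -0.005 0.3 0 0 0 0;0 -0.005 0.45 0 0 0 0;0 -0.005 0.55 0 0 0 0;0 -0.005 0.56 0 0 0 0;0 -0.005 0.56 0 0 0 0;0 -0.005 0.56 0 0 0 0"

```text
time_s: 12.0
eef_pos: [430.6, 184.3, 44.4]
ee_rot: [-0.001, 0.994, 0.111, 0.001]
force: [0.2, -0.3, -3.9]
grip_width: 0.478
```

```bash
python3 - <<'E'
from h import *
say(); go(465+8*.975,193+8*.223,44,12.9)
E
```

```text
12.0 tcp [430.6 184.3  44.4] phi 12.8 tilt 0.14 F [ 0.2 -0.3 -3.9] grip 0.478 q [0.15 0.44 1.87 0.   0.82 1.5 ]
go (472.8, 194.784, 44, 12.9) shift [ 0.362 -0.007  0.004] turn [-0.004 -0.003 -0.004]
```

Emit:
drive_tool:
  series: "0.03 -0.005 0 0 0 0 0;0.06 -0.005 0 0 0 0 0;0.08 -0.005 0 0 0 0 0;0.08 -0.005 0 0 0 0 0"

```text
time_s: 12.4
eef_pos: [440.3, 187.1, 44.5]
ee_rot: [-0.001, 0.994, 0.111, 0.001]
force: [-0.2, -0.4, -4.3]
grip_width: 0.472
```

Emit:
drive_tool:
  series: "0.02 0 0 0 0 0 0;0.04 0 0 0 0 0 0;0.04 0 0 0 0 0 0"

```text
time_s: 12.7
eef_pos: [443.8, 188.0, 44.0]
ee_rot: [-0.001, 0.994, 0.112, -0.001]
force: [-5.9, -1.9, -3.3]
grip_width: 0.477
```

Emit:
drive_tool:
  series: "0.02 0 0 0 0 0 0;0.04 0 0 0 0 0 0;0.04 0 0 0 0 0 0"

```text
time_s: 13.0
eef_pos: [447.1, 188.8, 43.3]
ee_rot: [-0.001, 0.994, 0.112, -0.003]
force: [-6.5, -2.9, -5.6]
grip_width: 0.471
```

```bash
python3 - <<'E'
from h import *
say(); go(465+8*.975,193+8*.223,44,12.9)
E
```

```text
13.0 tcp [447.1 188.8  43.3] phi 12.8 tilt 0.37 F [-6.5 -2.9 -5.6] grip 0.471 q [0.16 0.48 1.82 0.   0.85 1.5 ]
go (472.8, 194.784, 44, 12.9) shift [ 0.22  -0.001 -0.007] turn [-0.004  0.012 -0.003]
```

Contact came where predicted (x about 443) with 6 N. Pushing on to about 8 mm past the clamped position.

Emit:
drive_tool:
  series: "0.04 0 -0.005 0 0 0 0;0.08 0 -0.005 0 0 0 0;0.12 0 -0.007 0 0.005 0 0;0.16 0 -0.007 0 0.01 0 0;0.2 0 -0.007 0 0.012 0 0;0.225 0 -0.007 0 0.012 0 0;0.225 0 -0.007 0 0.012 0 0;0.225 0 -0.007 0 0.012 0 0"

```text
time_s: 13.8
eef_pos: [470.7, 194.4, 42.7]
ee_rot: [-0.001, 0.994, 0.112, -0.004]
force: [-10.3, -2.2, -3.8]
grip_width: 0.472
```

```bash
python3 - <<'E'
from h import *
say(); go(465+8*.975,193+8*.223,29.5,12.9)
t=eyes.capture("top"); s=eyes.capture("scene")
a=cv2.resize(t["frame"][185:290,235:300],None,fx=5,fy=5,interpolation=cv2.INTER_CUBIC)
b=cv2.resize(s["frame"][180:285,340:430],None,fx=5,fy=5,interpolation=cv2.INTER_CUBIC)
cv2.imwrite("pics/h2.png",np.hstack([a,b])[:,:,::-1])
E
```

```text
13.8 tcp [470.7 194.4  42.7] phi 12.9 tilt 0.46 F [-10.3  -2.2  -3.8] grip 0.472 q [0.16 0.52 1.75 0.   0.88 1.51]
go (472.8, 194.784, 29.5, 12.9) shift [0.019 0.001 0.11 ] turn [-0.004  0.015 -0.001]
```

View pics/h2.png

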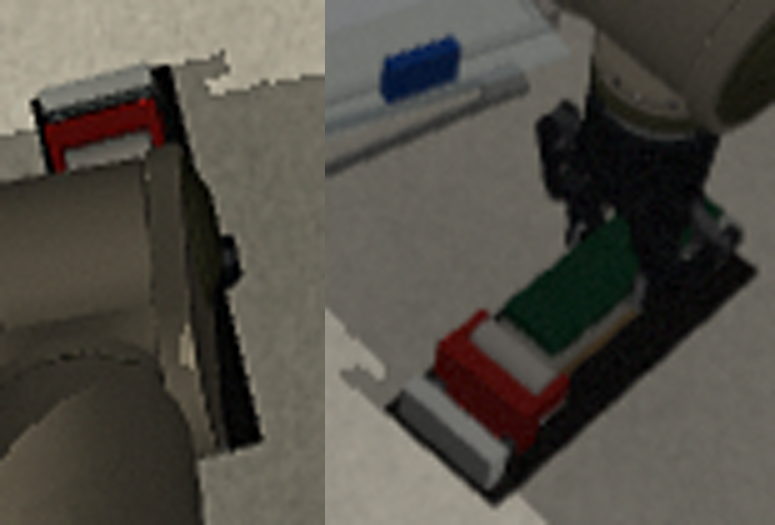

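The gate is pushed well open and the stone is aligned with the spine. I'll go 2 mm further and then lower.

Emit:
drive_tool:
  series: "0.03 0.001 0 0 0.015 0 0;0.03 0.001 0.03 0 0.015 0 0;0.03 0.001 0.06 0 0.015 0 0;0.03 0.001 0.09 0 0.015 0 0;0.03 0.001 0.105 0 0.015 0 0;0.03 0.001 0.115 0 0.015 0 0;0.03 0.001 0.115 0 0.015 0 0"

```text
time_s: 14.6
eef_pos: [471.2, 194.5, 28.4]
ee_rot: [-0.001, 0.994, 0.112, -0.004]
force: [-16.0, -4.3, 5.2]
grip_width: 0.472
```

```bash
python3 - <<'E'
from h import *
say()
E
```

```text
14.6 tcp [471.2 194.5  28.4] phi 12.9 tilt 0.47 F [-16.   -4.3   5.2] grip 0.472 q [0.16 0.54 1.75 0.   0.85 1.51]
```

Emit:
drive_tool:
  series: "0 0 0 0 0 0 0.55;0 0 0 0 0 0 0.65;0 0 0 0 0 0 0.75;0 0 0 0 0 0 0.75;0 0 0 0 0 0 0.75;0 0 0 0 0 0 0.75;0 0 -0.2 0 0 0 0.75;0 0 -0.5 0 0 0 0.75;0 0 -0.9 0 0 0 0.75;0 0 -1 0 0 0 0.75;0 0 -1 0 0 0 0.75"

```text
time_s: 15.7
eef_pos: [473.1, 194.7, 150.1]
ee_rot: [-0.001, 0.994, 0.112, -0.002]
force: [0.3, 0.5, -0.6]
grip_width: 0.746
```

Emit:
drive_tool:
  series: "0 0.25 0 0 0 0.1 0.75;0 0.5 0 0 0 0.25 0.75;0 0.75 0 0 0 0.45 0.75;0 0.98 0 0 0 0.647 0.75;0 0.98 0 0 0 0.647 0.75"

```text
time_s: 16.2
eef_pos: [499.2, 77.6, 147.9]
ee_rot: [-0.0, 0.999, -0.052, -0.004]
force: [-0.5, 1.0, 0.4]
grip_width: 0.752
```

```bash
python3 - <<'E'
from h import *
say(); go(504.9,29.9,130,-5.6)
t=eyes.capture("top"); s=eyes.capture("scene")
a=cv2.resize(t["frame"][185:290,235:300],None,fx=5,fy=5,interpolation=cv2.INTER_CUBIC)
b=cv2.resize(s["frame"][180:285,340:430],None,fx=5,fy=5,interpolation=cv2.INTER_CUBIC)
cv2.imwrite("pics/h3.png",np.hstack([a,b])[:,:,::-1])
E
```

```text
16.2 tcp [499.2  77.6 147.9] phi -5.9 tilt 0.4 F [-0.5  1.   0.4] grip 0.752 q [-0.08  0.36  1.67  0.    1.12  1.6 ]
go (504.9, 29.9, 130, -5.6) shift [0.09  0.391 0.149] turn [ 0.     0.014 -0.012]
```

View pics/h3.png

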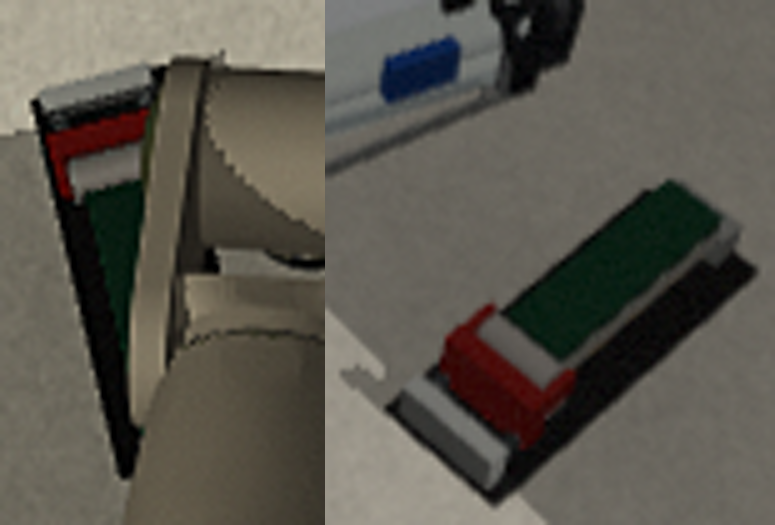

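The stone lies on the bed between stop and gate, and the gate has sprung back onto it (scene crop (505,320)–(730,210)). I'll check numerically before touching the lid.

Emit:
drive_tool:
  series: "0.05 0.2 0 0 0.005 0 0.75;0.09 0.39 0.1 0 0.014 -0.012 0.75;0.09 0.39 0.15 0 0.014 -0.012 0.75;0.09 0.39 0.15 0 0.014 -0.012 0.75"

```text
time_s: 16.7
eef_pos: [503.9, 33.3, 128.9]
ee_rot: [-0.001, 0.999, -0.046, -0.001]
force: [0.5, 0.8, -0.4]
grip_width: 0.748
```

```bash
cat > chk.py <<'E'
from h import *
def chk():
    for n,(x0,y0,x1,y1) in (("scene",(360,180,430,285)),("top",(235,185,300,290))):
        c=eyes.capture(n); f=cv2.resize(c["frame"][y0:y1,x0:x1],None,fx=4,fy=4,interpolation=cv2.INTER_CUBIC)
        H,S,V=[cv2.cvtColor(f,cv2.COLOR_RGB2HSV)[...,i].astype(int) for i in range(3)]
        N,L,st,ce=cv2.connectedComponentsWithStats(((H>60)&(H<100)&(S>70)&(V<140)).astype(np.uint8)); i=1+st[1:,4].argmax()
        q=cv2.approxPolyDP(cv2.convexHull(np.argwhere(L==i)[:,::-1].astype(np.float32)),6,True)[:,0]/4+[x0-.375,y0-.375]
        b=cv2.boxPoints(cv2.minAreaRect((q*1).astype(np.float32)))
        print(n,"@56",[np.round(back(c,p,56)[:2]).tolist() for p in q],"mean",np.round(back(c,b.mean(0),56)[:2],1))
E
python3 - <<'E'
from chk import *
say(); go(504.9,29.9,79,-5.6); chk()
u=np.array([.975,.223]);v=np.array([-.223,.975])
print("expect",[np.round(np.array([464,192.7])+i*75*u+j*21*v).tolist() for i,j in((1,1),(1,-1),(-1,-1),(-1,1))])
E
```

```text
16.7 tcp [503.9  33.3 128.9] phi -5.2 tilt 0.17 F [ 0.5  0.8 -0.4] grip 0.748 q [-0.17  0.38  1.69  0.    1.07  1.49]
go (504.9, 29.9, 79, -5.6) shift [0.012 0.028 0.416] turn [-0.002  0.006  0.013]
scene @56 [[393.0, 197.0], [536.0, 234.0], [547.0, 194.0], [404.0, 160.0]] mean [471.2 195.2]
top @56 [[397.0, 156.0], [389.0, 197.0], [533.0, 227.0], [539.0, 187.0]] mean [464.2 191.2]
expect [[532.0, 230.0], [542.0, 189.0], [396.0, 156.0], [386.0, 196.0]]
```

The stone is clamped as expected: the top view gives (464,191), and the scene view shows its usual 7 mm bias. Now I'll pinch the fin.

Emit:
drive_tool:
  series: "0.01 0.028 0.2 0 0 0.013 0.75;0.01 0.028 0.4 0 0.006 0.013 0.75;0.01 0.028 0.41 0 0.006 0.013 0.75;0.01 0.028 0.41 0 0.006 0.013 0.75;0.01 0.028 0.41 0 0.006 0.013 0;0.01 0.028 0.41 0 0.006 0.013 0;0.01 0.028 0.41 0 0.006 0.013 0;0.01 0.028 0.41 0 0.006 0.013 0;0.01 0.028 0.41 0 0.006 0.013 0;0.01 0.028 0.41 0 0.006 0.013 0;0.01 0.028 0.41 0 0.006 0.013 0"
  newtons: 30

```text
time_s: 17.9
eef_pos: [505.6, 29.8, 81.5]
ee_rot: [-0.0, 0.999, -0.049, 0.002]
force: [-2.9, -1.7, 7.2]
grip_width: 0.131
```

```bash
python3 - <<'E'
from h import *
say(); go(491.7,-104.4,80.3,-5.6)
E
```

```text
17.9 tcp [505.6  29.8  81.5] phi -5.6 tilt 0.19 F [-2.9 -1.7  7.2] grip 0.131 q [-0.17  0.45  1.74  0.    0.95  1.49]
go (491.7, -104.4, 80.3, -5.6) shift [-0.007  1.124  0.01 ] turn [-0.001 -0.007  0.001]
```

Emit:
drive_tool:
  series: "0 0.1 0 0 0 0 0;0 0.2 0 0 0 0 0;0 0.3 0 0 0 0 0;0 0.4 0 0 0 0 0;0 0.5 0 0 0 0 0;0 0.55 0 0 0 0 0;0 0.55 0 0 0 0 0"

```text
time_s: 18.6
eef_pos: [499.1, -37.0, 81.6]
ee_rot: [0.0, 0.999, -0.049, 0.002]
force: [-1.0, -1.2, 3.7]
grip_width: 0.131
```

```bash
python3 - <<'E'
from h import *
say(); go(491.7,-104.4,81,-5.6)
E
```

```text
18.6 tcp [499.1 -37.   81.6] phi -5.6 tilt 0.19 F [-1.  -1.2  3.7] grip 0.131 q [-0.31  0.43  1.76  0.    0.95  1.36]
go (491.7, -104.4, 81, -5.6) shift [-0.007  0.565  0.005] turn [ 0.001 -0.007 -0.001]
```

Emit:
drive_tool:
  series: "0 0.1 0 0 0 0 0;0 0.2 0 0 0 0 0;0 0.3 0 0 0 0 0;-0.003 0.4 0 0 0 0 0;-0.003 0.48 0 0 0 0 0;-0.003 0.53 0 0 0 0 0;-0.003 0.56 0 0 0 0 0;-0.003 0.56 0 0 0 0 0"

```text
time_s: 19.4
eef_pos: [492.5, -104.5, 81.6]
ee_rot: [0.0, 0.999, -0.049, 0.002]
force: [5.5, -2.2, -1.3]
grip_width: 0.132
```

Emit:
drive_tool:
  series: "0 0.015 0 0 0 0 0;0 0.03 0 0 0 0 0;0 0.03 0 0 0 0 0"

```text
time_s: 19.7
eef_pos: [492.5, -104.8, 81.6]
ee_rot: [-0.003, 0.999, -0.049, 0.002]
force: [8.1, 21.3, 3.8]
grip_width: 0.137
```

```bash
python3 - <<'E'
from h import *
say(); go(491.7,-104.4,81,-5.6)
E
```

```text
19.7 tcp [ 492.5 -104.8   81.6] phi -5.7 tilt 0.39 F [ 8.1 21.3  3.8] grip 0.137 q [-0.45  0.44  1.75  0.01  0.95  1.22]
go (491.7, -104.4, 81, -5.6) shift [-0.007 -0.003  0.005] turn [-0.011 -0.009 -0.002]
```

The lid hit its closed stop (21 N, fin at the predicted spot). Release and retreat.

Emit:
drive_tool:
  series: "0 0 0 0 0 0 0;0 0 0 0 0 0 0;0 0 0 0 0 0 0.5;0 0 0 0 0 0 0.8;0 0 0 0 0 0 0.8;0 0 0 0 0 0 0.8;0 0 0 0 0 0 0.8;0 0 -0.3 0 0 0 0.8;0 0 -0.7 0 0 0 0.8;0 0 -1 0 0 0 0.8;0 0 -1 0 0 0 0.8"

```text
time_s: 20.8
eef_pos: [493.6, -106.2, 206.3]
ee_rot: [-0.001, 0.999, -0.049, 0.006]
force: [-0.3, -0.5, -0.4]
grip_width: 0.796
```

Emit:
drive_tool:
  series: "-0.2 0.2 0 0 0 0 0.8;-0.4 0.4 0 0 0 0 0.8;-0.6 0.7 0 0 0 0 0.8;-0.8 0.9 0 0 0 0 0.8;-0.9 1 0 0 0 0 0.8;-0.9 1 0 0 0 0 0.8"

```text
time_s: 21.4
eef_pos: [373.1, -215.8, 204.1]
ee_rot: [-0.001, 0.999, -0.051, 0.006]
force: [-0.4, 1.1, -0.3]
grip_width: 0.797
```

```bash
python3 - <<'E'
from chk import *
say(); chk()
t=eyes.capture("top"); s=eyes.capture("scene")
for c,p in((t,[358.9,232.9]),):
    f=cv2.resize(c["frame"][190:285,300:425],None,fx=4,fy=4,interpolation=cv2.INTER_CUBIC); hs=cv2.cvtColor(f,cv2.COLOR_RGB2HSV).astype(int)
    m=(hs[...,0]>105)&(hs[...,0]<130)&(hs[...,1]>130); N,L,st,ce=cv2.connectedComponentsWithStats(m.astype(np.uint8))
    for i in range(1,N):
        if st[i,4]>300: print("blue",st[i,4]/16,np.round(back(c,ce[i]/4+[299.6,189.6],106)[:2],1))
a=cv2.resize(t["frame"][185:290,235:425],None,fx=2.8,fy=4,interpolation=cv2.INTER_CUBIC)[:, :, :]
a=cv2.resize(t["frame"][185:290,235:425],(532,294)); b=cv2.resize(s["frame"][60:290,270:440],(217*2,294*2)); 
im=np.zeros((588,532+0,3),np.uint8); im[:294]=a; im[294:]=cv2.resize(s["frame"][125:285,240:530],(532,294)); cv2.imwrite("pics/end.png",im[:,:,::-1])
E
```

```text
21.4 tcp [ 373.1 -215.8  204.1] phi -5.8 tilt 0.69 F [-0.4  1.1 -0.3] grip 0.797 q [-0.8   0.12  1.81  0.01  1.2   0.87]
scene @56 [[393.0, 197.0], [535.0, 233.0], [546.0, 192.0], [404.0, 160.0]] mean [471.  194.3]
top @56 [[397.0, 156.0], [388.0, 196.0], [533.0, 227.0], [538.0, 187.0]] mean [463.9 191.2]
blue 67.6875 [ 515.8 -238.7]
blue 315.4375 [ 477.5 -165. ]
blue 68.5625 [ 488.9 -104.2]
```

View pics/end.png

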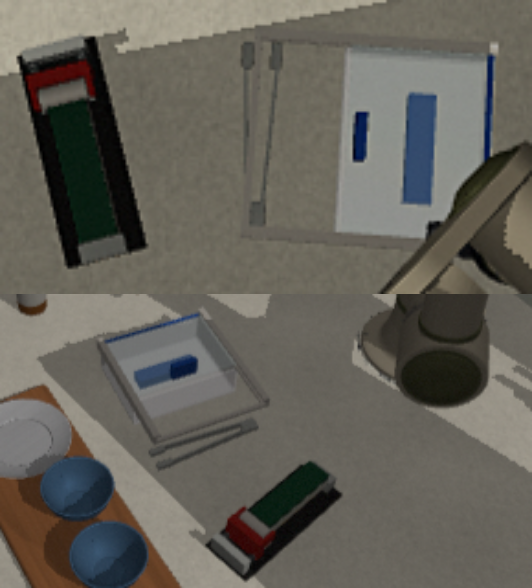

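The final picture shows the lid edge flush with the box's right wall, the stone between stop and roller, and the tongs, bowls and plate in place.

```bash
python3 -c "
from h import *
print(ctrl.finish_job())"
```

```text
the job is handed in; nothing more can be done
None
```

The job is done and handed in at about 21.5 s of the 72 s allowed. I slid the lid open, lifted the stone out and pushed the gate open with its end. I then laid it on the bed, let go so the gate sprang back onto it, and only after that slid the lid shut to its stop.

- **Stone:** the top view puts its centre at about (464, 191), green face up, and it did not move while I closed the lid. The expected clamped position is about (464, 193). The scene camera reads about 7 mm further in x, the same bias it showed for this stone before I moved it.
- **Gate:** its roller is back against the stone in both views. I judged this from the pictures, as there is no direct gate reading.
- **Lid:** the stop pushed back with 21 N at closing. The fin ended about 12.6 mm from where it started ajar, in line with the estimated 11 mm, and the lid edge is flush with the box wall.
- **Forces:** the readings I saw stayed at or below about 24 N. The highest came while opening the lid and at its closed stop.
- **Everything else:** in the last picture the tongs, bowls and plate are where they were. The jar, bottle and rolling mat were outside that crop, but the arm did not work near them. The arm ended clear of everything, with a near-zero force reading.

No check failed.

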